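# Clip the bearing shaft into its carrier

## Task

Put the shaft with the ball bearing back into its carrier board, bearing towards the notched bracket: lift it off the V-blocks and press it down slowly, with the bearing still clear of the bracket by a few millimetres, until both spring clips have snapped round it and it sits fully down on their saddles. Then slide it slowly along in the clips until the bearing's face bears on the bracket with a light but definite push, and let go. Do not force it, because a hard push marks the bearing and bends the clips, and leave everything else where it lies.

Things in the scene. Friction and masses are not known exactly. Their poses are not given: they have to be found in the camera images.
- shaft: Steel shaft, 17 mm diameter, 168 mm long, 0.25 to 0.5 kg, with one ball bearing near its front end; starts level in the V-blocks, axis 40 mm above the bench. Origin on its axis, x along it towards the bearing (y, z roll with it). Along x, mm: 17 mm journal -90 to 38, collar (22 mm) to 48, bearing (40 mm) to 60, 17 mm stub to 78. Centre of mass near x = 5.
- bearing_face (a point): Point on the shaft's axis in the plane of the bearing's front face (turned away from the collar), x = +60 mm of the shaft.
- shaft_front (a point): Point on the shaft's axis at x = +20 mm of the shaft; it lies in the front clip when the shaft is home.
- shaft_rear (a point): Point on the shaft's axis at x = -64 mm of the shaft; it lies in the rear clip when the shaft is home. Between the clips 72 mm of shaft are free for gripper fingers.
- vblocks: Two dark steel V-blocks fixed to the bench, joined by a flat strip; they carry the shaft at the start. Each 20 mm long, 46 mm wide, 43 mm tall, 90 degree V open upward, centres at x = +24 and -80 mm. Origin on the bench below the V line, x along the V as the shaft's x, z up. The shaft's origin starts above it within 4 mm along x.
- carrier: Aluminium board fixed to the bench, 236 x 110 mm (x from -130 to 106), top 12 mm above the bench. Origin at bench level below the clip line, x along that line towards the notched bracket, z up. The axis of a clipped shaft is 36 mm above the bench. Fixed on it: a sleeve (30 mm across, 26 tall, at x -100, y 34) and a hexagon nut (30 mm across, 13 tall, at x 50, y -38).
- clip_front (a point): Centre of the front spring clip, on the axis of a seated shaft, x = +20 mm of the carrier, with its axes. The clip is 12 mm long: a black saddle (top 8.5 mm below this point) between two springy steel strips with inward noses (11 mm apart at rest, 6 mm above this point) and flared lips (tops about 16 mm above it, mouth 23 mm). Spreading the noses takes about 5 to 10 N a clip.
- clip_rear (a point): Centre of the rear spring clip, alike, at x = -64 mm of the carrier. Once pressed past the noses the shaft snaps down on the saddles and is held there; it then slides along x in the two clips against about 5 to 14 N of friction in all.
- saddles: The two black plastic saddles fixed on the carrier, one in each clip, 12 mm long, 13 mm wide, flat tops 27.5 mm above the bench; the seated shaft rests on them. Origin on the board's top, below the clip line, at the carrier's x = 0.
- bracket: Upright steel bracket fixed on the carrier at its front end, 8 mm thick, 52 mm wide, top 16 mm above a clipped shaft's axis, with a notch 24 mm wide, open upward, that lets the shaft's stub through but not the bearing. Origin at its foot, on the board, in the plane of its face.
- bracket_face (a point): Point on the clip line in the plane of the bracket's face turned to the clips, x = +60 mm of the carrier, with its axes. When home, the bearing's face lies against this plane and bearing_face coincides with this point.
- wrench: Bystander: combination wrench 150 mm long, 8 mm thick, lying flat; origin at its underside.
- spare_bearing: Bystander: loose ball bearing, 40 mm outside, 12 mm thick, lying flat, with no shaft in it; origin at its underside.
- pliers: Bystander: circlip pliers with dipped red handles, 160 mm long, lying flat; origin at its underside.
- carton: Bystander: flat cardboard carton 80 x 48 x 18 mm; origin at its underside.

How it is judged:
By the outcome, as a careful person would: the job done as asked, in the order asked, and still so for the second after the job is handed in, with the robot touching nothing.
It also fails if it takes over 61 s, if anything falls off the work surface, if the arm or the gripper's body presses on something with over 40 N, if the wrist force passes 120 N, or if a joint passes its speed limit or range.

## Robot

A 6-joint arm with a two-finger parallel gripper is mounted at the origin on the work surface. World frame = base frame: x ahead of the robot, y to its left, z up, the work surface at z = 0. Lengths are in m, angles in rad, forces in N, time in s.
With the tool pointing down it reaches from about 0.35 to 0.925 m from the base axis. Payload 6.4 kg.
Tool frame: the origin (TCP) lies midway between the tips of the shut fingers; the grasp point (between the pads) lies 19 mm behind it (bot.grip_point_offset is the distance from the TCP to the grasp point, in m); z points along the fingers, y is the direction in which the jaws open and shut (so a half turn about z gives the same grasp; the last joint's range is limited). The gripper opens to 94 mm and grips with 3 to 60 N. Pads are 16 mm wide; open, the fingers measure 119 mm over their backs; the gripper's body (75 mm by 177 mm) begins 78 mm behind the grasp point.
Start: joints at [1.16, 0.245, 1.558, -0, 1.339, -0.174], TCP at [0.152, 0.632, 0.205] pointing down, gripper open.
Joint ranges: [-3.13, 3.13], [-1.02, 2.26], [0.13, 2.54], [-0.95, 4.09], [0.21, 2.88], [-2.74, 2.74]. Speed limits (rad/s): [2.57, 2.57, 3.14, 3.14, 3.14, 3.14].

## Interface

Orientations are given as [roll, pitch, yaw] about the fixed x, y, z axes, in that order (R = Rz(yaw) Ry(pitch) Rx(roll)).
In Python, from bench import bot, camera, camera_info gives the robot as it stands.
- The arm moves only by the tool send_rows, never from a script. Its argument "motion" is a list of rows, each an object with "travel": the shift along the tool's x, y, z in cm, a list of three; "turn": the turn about the tool's z in degrees. A call has 1 to 8 rows; each row shifts and turns the pose as measured when the row begins, along the tool's axes as they then stand; what a row does not reach is not made up. A row lasts 1/12 s, in which the tool goes at most 41.7 mm and 7.16 degrees, less where a joint would pass 70% of its speed; a pose out of reach is approached as far as the arm can. A call with a gripper value outside its range is refused whole. "grip" is the opening in per cent of the stroke, from 0 (shut) to 100 (fully open), set as the call begins (left out, the last holds). The fingers move at their own pace and stop on an object; "grip_force" is the grip in N (left out, the last holds). Time passes only in rows, so rows that do not move let the fingers close. It gives the time, the measured TCP pose, the force and the opening at its end, in the units of the state.
- bot.sense(): the state, without advancing time (a new reading comes with each control period).
- camera(name): name is "scene" or "top"; returns (picture, depth): 384x512x3 uint8, blue, green, red; 384x512 float32, m along the optical axis (not along the pixel's ray), 0 where there is no reading.
- camera_info(name): a dict with "camera_matrix" (3x3 intrinsics, pixels), "R" (3x3) and "t" (3): a world point X has camera coordinates R X + t. Camera axes: x right, y down, z forward; pixel columns grow to the right and rows downward; lengths in m; the calibration is good to about 2 mm. A picture is of the moment at which its call begins. camera_info takes no time and is no camera call.
- bot.close_job(): hands the job in, once; it reports no verdict.
The state is a dict: "time": time; "joints": joint angles; "joint_velocities": joint speeds; "effort": joint torques, N m; "eef_pos": TCP position; "eef_rot": TCP orientation; "force": force on the tool from outside, world axes, zero at the start; "ft_torque": the same for the moment, N m; "gripper_width": finger opening in m.
Only numpy, scipy, OpenCV 4.12 (cv2) and the standard library are available. Lean on these libraries where they do the work, as an engineer would, in place of code of your own. Each camera call takes 0.05 s, during which the arm holds its last target. There are 200 camera calls.

## Working session

There is one attempt and no reset: what is moved stays moved. The work goes in short steps, Python scripts to look and compute and a tool call to move; the robot and the scene stay as the last step left them, time stands still between calls to the robot, and variables do not carry over. Pictures are saved under pics/ and viewed, about 8 in all and at most 12, crops included, and the job is handed in when it is done.

Besides the shell and the picture viewer there is one more tool, called as name(argument=value, ...), one argument or row to a line, values as JSON. send_rows: Moves the arm, as the interface text tells. Its arguments: {"type":"object","properties":{"motion":{"type":"array"},"grip":{"type":"number"},"grip_force":{"type":"number"}},"required":["motion"]}

```bash
mkdir -p pics; ls; python3 - <<'E'
from bench import bot,camera,camera_info
import cv2,numpy as np
for n in("scene","top"):
    p,d=camera(n); cv2.imwrite(f"pics/{n}0.png",p); np.savez(f"pics/{n}0.npz",p=p,d=d)
    i=camera_info(n); print(n,np.round(i["camera_matrix"],1).tolist(),np.round(i["R"],4).tolist(),np.round(i["t"],4).tolist())
    print((d>0).mean())
print(bot.sense())
E
```

```text
pics
scene [[444.3, 0.0, 254.8], [0.0, 444.3, 190.0], [0.0, 0.0, 1.0]] [[-0.1065, 0.9942, 0.0127], [0.7486, 0.0886, -0.657], [-0.6544, -0.0604, -0.7538]] [-0.0382, -0.4003, 1.5243]
0.9959818522135416
top [[397.0, 0.0, 250.0], [0.0, 397.0, 193.8], [0.0, 0.0, 1.0]] [[0.0299, -0.9996, 0.0018], [-0.9873, -0.0298, -0.1559], [0.1559, 0.0028, -0.9878]] [0.1048, 0.6061, 1.0179]
0.99578857421875
{'time': 0.1, 'joints': array([ 1.15993224e+00,  2.45696960e-01,  1.55887699e+00,  3.05493365e-06,
        1.33870804e+00, -1.74070840e-01]), 'joint_velocities': array([ 1.08794189e-03, -1.67112786e-03, -6.36499036e-03, -1.52364354e-03,
       -3.92749534e-05,  1.32838811e-04]), 'effort': array([ 2.30305641e-04, -4.16920280e+01, -3.15523088e+01,  6.86876639e-02,
        3.09964700e-02, -4.28992769e-05]), 'eef_pos': array([0.15223875, 0.63136862, 0.20449393]), 'eef_rot': array([-3.13992936e+00, -2.95507975e-04,  2.90479845e+00]), 'force': array([-0.56416132, -0.3222491 , -0.71715016]), 'ft_torque': array([ 0.02059905,  0.07096919, -0.02860491]), 'gripper_width': 0.0937565945263251}
```

View pics/scene0.png

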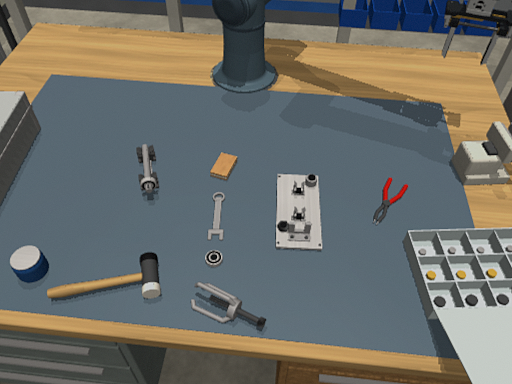

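View pics/top0.png

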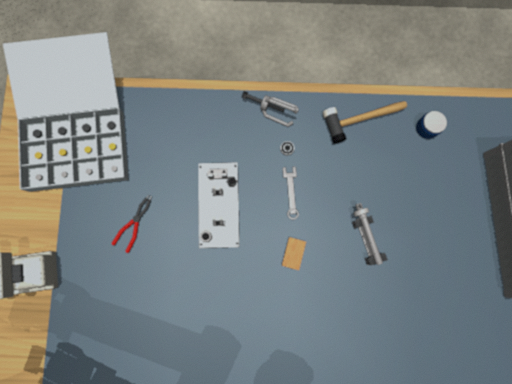

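The scene view shows the shaft on the V-blocks at about (148,168), bearing end towards (150,185), and the carrier at about (298,210) with the bracket near (298,230). In the top view the shaft is at (368,235) and the carrier at (218,205), with the bracket at (218,174).

```bash
cat > h.py <<'E'
import numpy as np,cv2
from bench import bot,camera,camera_info
I={n:camera_info(n) for n in("scene","top")}
def cloud(n,d):
    i=I[n];K,R,t=[np.array(i[k]) for k in("camera_matrix","R","t")]
    v,u=np.mgrid[:d.shape[0],:d.shape[1]]
    X=np.stack([(u-K[0,2])/K[0,0]*d,(v-K[1,2])/K[1,1]*d,d],-1)
    return (X-t)@R          # world
def proj(n,X):
    i=I[n];x=np.atleast_2d(X)@np.array(i["R"]).T+i["t"];x=x@np.array(i["camera_matrix"]).T
    return x[:,:2]/x[:,2:]
def ray(n,uv,z):            # pixel -> world point at height z
    i=I[n];K,R,t=[np.array(i[k]) for k in("camera_matrix","R","t")]
    c=-R.T@t;r=R.T@np.linalg.inv(K)@[uv[0],uv[1],1]
    return c+r*(z-c[2])/r[2]
def tri(a,b):               # pixel in scene, pixel in top -> midpoint, gap
    L=[]
    for n,uv in(("scene",a),("top",b)):
        p,q=ray(n,uv,0),ray(n,uv,.1);d=(q-p)/np.linalg.norm(q-p);L.append((p,d))
    A=sum(np.eye(3)-np.outer(d,d) for _,d in L);B=sum((np.eye(3)-np.outer(d,d))@p for p,d in L)
    return np.linalg.solve(A,B)
E
python3 - <<'E'
from h import *
T=np.load("pics/top0.npz");S=np.load("pics/scene0.npz")
def crop(p,x,y,w,h): return cv2.resize(p[y:y+h,x:x+w],(400,300),interpolation=cv2.INTER_CUBIC)
m=np.vstack([np.hstack([crop(S['p'],108,130,80,60+0),crop(T['p'],318,200,88,66)]),np.hstack([crop(S['p'],242,165,120,90),crop(T['p'],160,158,120,90)])])
cv2.imwrite("pics/mosaic.png",m)
for n,D,b in(("top",T,(345,200,390,268)),("scene",S,(130,135,165,200)),("top",T,(190,155,245,252)),("scene",S,(270,165,328,255))):
    P=cloud(n,D['d']);x0,y0,x1,y1=b;Q=P[y0:y1,x0:x1].reshape(-1,3)
    print(n,b,np.round(np.percentile(Q[:,2],[5,50,90,95,99,100]),4))
    h=Q[Q[:,2]>.025];print(len(h),np.round(h[:, :].min(0),3),np.round(h.max(0),3))
E
```

```text
top (345, 200, 390, 268) [-0.0023  0.0017  0.046   0.0488  0.0584  1.0997]
666 [ 0.427 -0.243  0.026] [0.587 0.12  1.1  ]
scene (130, 135, 165, 200) [-2.900e-03  7.000e-04  4.540e-02  4.840e-02  5.770e-02  8.864e-01]
584 [ 0.425 -0.243  0.025] [1.293 0.166 0.886]
top (190, 155, 245, 252) [-0.0015  0.0106  0.0161  0.0282  0.051   1.0997]
302 [0.437 0.12  0.025] [0.658 0.251 1.1  ]
scene (270, 165, 328, 255) [-0.0018  0.0101  0.0198  0.0316  0.0503  0.8864]
380 [0.476 0.166 0.025] [1.293 0.252 0.886]
```

View pics/mosaic.png

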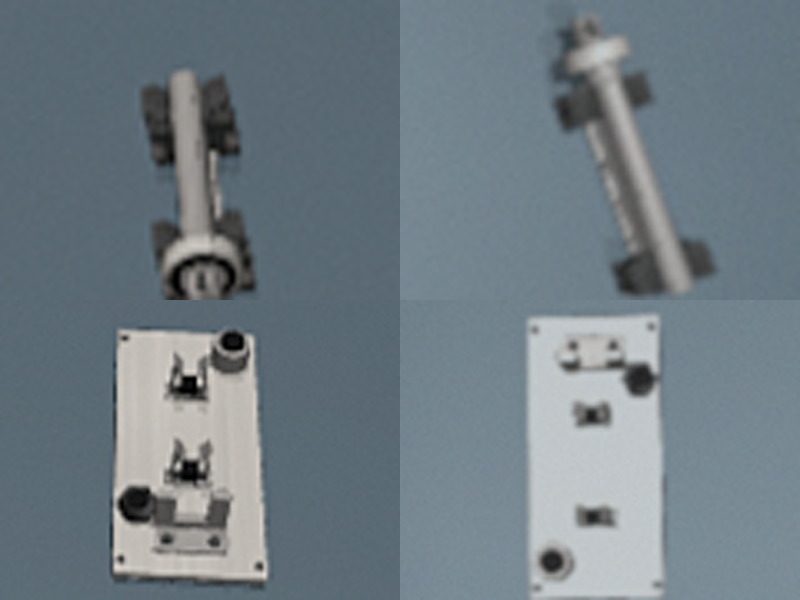

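```bash
cat >> h.py <<'E'
E
python3 - <<'E'
from h import *
T=np.load("pics/top0.npz");S=np.load("pics/scene0.npz")
from scipy.optimize import least_squares
Cl={"top":cloud("top",T['d']),"scene":cloud("scene",S['d'])}
# rough shaft from top pixels
a=ray("top",(379.6,262.7),.045);b=ray("top",(361.3,211),.05)
d0=(b-a)[:2];ang0=np.arctan2(d0[1],d0[0]);print("rough",a,b,np.degrees(ang0))
mid=(a+b)[:2]/2
for n in Cl:
    Q=Cl[n].reshape(-1,3);u=np.array([np.cos(ang0),np.sin(ang0)]);w=np.array([-u[1],u[0]])
    r=Q[:,:2]-mid;s=r@u;l=r@w
    # cylinder fit on journal between blocks
    m=(abs(l)<.012)&(Q[:,2]>.036)&(Q[:,2]<.06)&(s>-.07)&(s<.04)
    q=Q[m];sm=s[m];lm=l[m]
    f=lambda p:np.hypot(lm-p[0]-p[1]*sm,q[:,2]-p[2])-.0085
    R=least_squares(f,[0,0,.04],loss="soft_l1",f_scale=.001)
    print(n,m.sum(),"lat",R.x, "yaw",np.degrees(ang0+np.arctan(R.x[1])),"rms",np.sqrt(np.mean(f(R.x)**2)))
    A=mid+w*R.x[0];
    # profile along s: max z
    for lo in np.arange(-.1,.11,.005):
        k=(s>=lo)&(s<lo+.005)&(abs(l)<.009)&(Q[:,2]<.1)
        if k.sum(): print(f"{lo:.3f}:{np.percentile(Q[k,2],80)*1e3:.0f}",end=" ")
    print("\naxis pt",A)
# board
for n,D in(("top",T),("scene",S)):
    g=cv2.cvtColor(D['p'],cv2.COLOR_BGR2HSV);Q=Cl[n]
    m=((Q[...,0]>.35)&(Q[...,0]<.75)&(Q[...,1]>.04)&(Q[...,1]<.32)&(Q[...,2]>.006)&(Q[...,2]<.018)).astype(np.uint8)
    nn,lab,st,_=cv2.connectedComponentsWithStats(m);k=1+np.argmax(st[1:,4]);c,_=cv2.findContours((lab==k).astype(np.uint8),0,1)
    c=max(c,key=len)[:,0].astype(float)
    W=np.array([ray(n,p,.012)[:2] for p in c],np.float32)
    r=cv2.minAreaRect(W*1000);print(n,"board",r,st[k]);
    # intensity based
    gr=cv2.cvtColor(D['p'],cv2.COLOR_BGR2GRAY);print(np.percentile(gr[lab==k],[5,50,95]))
E
```

```text
rough [ 0.43078498 -0.2217783   0.045     ] [ 0.56502584 -0.17431918  0.05      ] 19.470392079658936
top 291 lat [-0.0018121  -0.01075283  0.03986821] yaw 18.854323902421935 rms 0.0016510587951556346
-0.100:3 -0.095:2 -0.090:3 -0.085:3 -0.080:2 -0.075:48 -0.070:48 -0.065:47 -0.060:48 -0.055:48 -0.050:48 -0.045:46 -0.040:47 -0.035:47 -0.030:48 -0.025:47 -0.020:47 -0.015:48 -0.010:47 -0.005:46 0.000:46 0.005:48 0.010:46 0.015:49 0.020:49 0.025:47 0.030:48 0.035:48 0.040:47 0.045:48 0.050:49 0.055:50 0.060:51 0.065:60 0.070:60 0.075:54 0.080:48 0.085:48 0.090:48 0.095:3 0.100:1 0.105:2 
axis pt [ 0.49850942 -0.19975722]
scene 199 lat [-0.00193632 -0.00925069  0.03882076] yaw 18.940381688053083 rms 0.0015285259135587054
-0.070:47 -0.065:47 -0.060:47 -0.055:46 -0.050:46 -0.045:47 -0.040:46 -0.035:48 -0.030:47 -0.025:47 -0.020:47 -0.015:47 -0.010:46 -0.005:48 0.000:48 0.005:48 0.010:47 0.015:46 0.020:47 0.025:48 0.030:48 0.035:46 0.040:46 0.045:47 0.050:47 0.055:49 0.060:1 0.065:57 0.070:58 0.075:55 0.080:49 0.085:46 0.090:45 0.095:43 0.100:2 0.105:-0 
axis pt [ 0.49855083 -0.19987433]
top board ((579.009765625, 208.45443725585938), (238.34417724609375, 109.41279602050781), 2.8593332767486572) [ 199  161   41   87 2959]
[153. 196. 199.]
scene board ((582.5787353515625, 209.4776611328125), (239.26852416992188, 109.8023910522461), 3.259165048599243) [ 275  173   47   77 2654]
[ 97.65 188.   198.  ]
```

```bash
python3 - <<'E'
from h import *
T=np.load("pics/top0.npz");S=np.load("pics/scene0.npz")
o=np.array([.592,.2096]);a=np.radians(3.06);u=np.array([np.cos(a),np.sin(a)]);w=np.array([-u[1],u[0]])
for n,D in(("top",T),("scene",S)):
    Q=cloud(n,D['d']).reshape(-1,3);r=(Q[:,:2]-o);s=r@u*1e3;l=r@w*1e3;z=Q[:,2]*1e3
    for nm,x0,x1,zl in(("rear",-80,-48,24),("front",6,36,24),("brk",45,90,44),("sleeve",-122,-78,30),("nut",30,66,19)):
        yy=(-30,30) if nm in("rear","front","brk") else ((15,55) if nm=="sleeve" else (-58,-29))
        m=(s>x0)&(s<x1)&(z>zl)&(z<70)&(l>yy[0])&(l<yy[1])
        f=lambda v:np.round(np.percentile(v,[2,50,98]),1) if len(v) else None
        print(n,nm,m.sum(),"s",f(s[m]),"l",f(l[m]),"z",f(z[m]))
    # model projected for overlay
img={"top":T['p'],"scene":S['p']}
tiles=[]
for n,(x,y,W,H) in(("scene",(250,165,100,92)),("top",(170,155,100,92))):
    k=4;p=cv2.resize(img[n][y:y+H,x:x+W],None,fx=k,fy=k,interpolation=cv2.INTER_CUBIC)
    def P(X,Y,Z): 
        q=proj(n,[*(o+(X*u+Y*w)/1e3),Z/1e3])[0]; return tuple(int(round(v)) for v in((q[0]-x+.5)*k-.5,(q[1]-y+.5)*k-.5))
    for A,B,c in [((-130,-55,12),(106,-55,12),(0,0,255)),((106,-55,12),(106,55,12),(0,0,255)),((106,55,12),(-130,55,12),(0,0,255)),((-130,55,12),(-130,-55,12),(0,0,255)),
      ((60,-26,52),(60,26,52),(0,255,0)),((68,-26,52),(68,26,52),(0,255,0)),((20,-6.5,27.5),(20,6.5,27.5),(255,0,0)),((-64,-6.5,27.5),(-64,6.5,27.5),(255,0,0)),
      ((14,-11.5,52),(26,-11.5,52),(0,255,255)),((14,11.5,52),(26,11.5,52),(0,255,255)),((-70,-11.5,52),(-58,-11.5,52),(0,255,255)),((-70,11.5,52),(-58,11.5,52),(0,255,255))]:
        cv2.line(p,P(*A),P(*B),c,1)
    tiles.append(p)
cv2.imwrite("pics/ov.png",np.hstack(tiles))
E
```

```text
top rear 56 s [-72.4 -65.8 -59.6] l [-12.9   1.   12.6] z [24.2 41.3 52.4]
top front 51 s [11.1 17.7 24.7] l [-12.3   2.7  12. ] z [26.2 44.1 52.4]
top brk 31 s [58.  61.4 64.9] l [-23.8  13.7  25. ] z [46.8 52.  55.4]
top sleeve 93 s [-116.3 -102.8  -89.7] l [21.7 33.2 46.4] z [30.8 35.2 41.6]
top nut 64 s [35.7 46.7 58.8] l [-49.5 -38.5 -29.9] z [19.5 22.7 27.9]
scene rear 66 s [-70.7 -62.1 -56. ] l [-12.9  -0.8  12.8] z [24.9 37.7 52. ]
scene front 72 s [12.7 20.9 27.7] l [-12.6  -0.1  13.6] z [25.  36.8 52.4]
scene brk 50 s [60.2 66.1 69.2] l [-23.9   0.6  25.6] z [44.4 49.9 53.9]
scene sleeve 79 s [-112.4  -96.   -84.8] l [21.3 34.  47.5] z [30.2 34.3 39.5]
scene nut 73 s [37.5 51.9 63.6] l [-48.6 -38.6 -29.2] z [19.3 22.7 27.1]
```

View pics/ov.png

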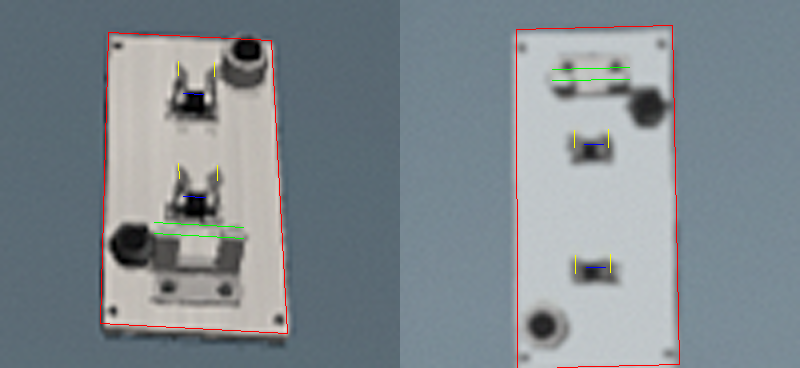

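The overlay fits: clip-line lateral error is under 1 mm and axial error about 1–2 mm, with clips at overlay (195,95) and (197,195) in the scene half. Now moving above the shaft.

send_rows(
  motion=[
    {"travel":[-2.2,-3.04,0],"turn":0},
    {"travel":[-2.2,-3.04,0],"turn":0},
    {"travel":[-2.2,-3.04,0],"turn":0},
    {"travel":[-2.2,-3.04,0],"turn":0},
    {"travel":[-2.2,-3.04,0],"turn":0},
    {"travel":[-2.2,-3.04,0],"turn":0},
    {"travel":[-2.2,-3.04,0],"turn":0},
    {"travel":[-2.2,-3.04,0],"turn":0},
  ],
  grip=70,
)

```text
time: 0.77
eef_pos: [0.266, 0.3455, 0.1986]
eef_rot: [-3.133, -0.004, 2.917]
force: [1.6, -0.1, 0.2]
gripper_width: 0.0659
```

send_rows(
  motion=[
    {"travel":[-2.2,-3.04,0],"turn":0},
    {"travel":[-2.2,-3.04,0],"turn":0},
    {"travel":[-2.2,-3.04,0],"turn":0},
    {"travel":[-2.2,-3.04,0],"turn":0},
    {"travel":[-2.2,-3.04,0],"turn":0},
    {"travel":[-2.2,-3.04,0],"turn":0},
    {"travel":[-2.2,-3.04,0],"turn":0},
    {"travel":[-2.2,-3.04,0],"turn":0},
  ],
)

```text
time: 1.43
eef_pos: [0.3836, 0.0553, 0.1982]
eef_rot: [-3.133, -0.002, 2.92]
force: [1.2, 0.3, 0.3]
gripper_width: 0.0656
```

```bash
cat >> h.py <<'E'
from scipy.spatial.transform import Rotation as Ro
def go(x,y,z,yaw_deg):      # travel (cm, tool axes) and turn (deg) from here to a target TCP
    s=bot.sense();R=Ro.from_euler("xyz",s["eef_rot"])
    t=R.inv().apply(np.array([x,y,z])-s["eef_pos"])*100
    dy=(yaw_deg-np.degrees(s["eef_rot"][2])+180)%360-180
    e=np.degrees(s["eef_rot"])
    print("t",round(s["time"],2),"travel",np.round(t,2),"turn",round(-dy,2),"yaw",round(e[2],2),"tilt",np.round(e[:2],2),"F",np.round(s["force"],1),"w",round(s["gripper_width"],4),"pos",np.round(s["eef_pos"],4))
E
python3 -c "
from h import *
go(.4942,-.2013,.12,-161.1)"
```

```text
t 1.43 travel [-16.44 -22.53   7.98] turn -31.58 yaw 167.32 tilt [-1.7951e+02 -1.2000e-01] F [1.2 0.3 0.3] w 0.0656 pos [0.3836 0.0553 0.1982]
```

send_rows(
  motion=[
    {"travel":[-2.05,-2.82,1.0],"turn":0},
    {"travel":[-2.05,-2.82,1.0],"turn":0},
    {"travel":[-2.05,-2.82,1.0],"turn":0},
    {"travel":[-2.05,-2.82,1.0],"turn":0},
    {"travel":[-2.05,-2.82,1.0],"turn":0},
    {"travel":[-2.05,-2.82,1.0],"turn":0},
    {"travel":[-2.05,-2.82,1.0],"turn":0},
    {"travel":[-2.05,-2.82,1.0],"turn":0},
  ],
)

```text
time: 2.1
eef_pos: [0.4961, -0.2177, 0.118]
eef_rot: [-3.134, 0.004, 2.914]
force: [-0.1, 0.4, -0.3]
gripper_width: 0.0659
```

send_rows(
  motion=[
    {"travel":[0,0,0],"turn":-5.3},
    {"travel":[0,0,0],"turn":-5.3},
    {"travel":[0,0,0],"turn":-5.3},
    {"travel":[0,0,0],"turn":-5.3},
    {"travel":[0,0,0],"turn":-5.3},
    {"travel":[0,0,0],"turn":-5.2},
    {"travel":[0,0,0],"turn":0},
  ],
)

```text
time: 2.68
eef_pos: [0.4938, -0.224, 0.1098]
eef_rot: [3.14, -0.009, -2.799]
force: [-0.4, -0.7, 0.4]
gripper_width: 0.0658
```

```bash
python3 -c "
from h import *
go(.4942,-.2013,.0205,-161.1)
p,d=camera('scene');p2,d2=camera('top')
T=[cv2.resize(a[y:y+90,x:x+120],(400,300),interpolation=cv2.INTER_CUBIC) for a,x,y in((p,90,110),(p2,310,190))]
cv2.imwrite('pics/above.png',np.hstack(T))"
```

```text
t 2.68 travel [-0.88  2.1   8.92] turn 0.73 yaw -160.37 tilt [179.9  -0.5] F [-0.4 -0.7  0.4] w 0.0658 pos [ 0.4938 -0.224   0.1098]
```

View pics/above.png

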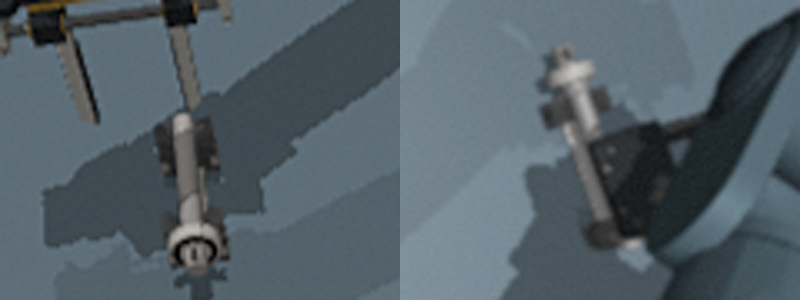

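The view shows the fingers left of the shaft, at (85,120) and (190,105), which agrees with the computed 2.1 cm offset. I'll correct sideways, then descend.

send_rows(
  motion=[
    {"travel":[-0.3,0.7,0],"turn":0.7},
    {"travel":[-0.3,0.7,0],"turn":0},
    {"travel":[-0.3,0.7,0],"turn":0},
    {"travel":[0,0,0],"turn":0},
  ],
)

```text
time: 3.12
eef_pos: [0.4953, -0.1998, 0.1095]
eef_rot: [3.14, -0.009, -2.822]
force: [-0.4, 0.5, -0.2]
gripper_width: 0.0658
```

```bash
python3 -c "
from h import *
go(.4942,-.2013,.0205,-161.1)"
```

```text
t 3.12 travel [ 0.08 -0.12  8.9 ] turn -0.61 yaw -161.71 tilt [179.89  -0.51] F [-0.4  0.5 -0.2] w 0.0658 pos [ 0.4953 -0.1998  0.1095]
```

send_rows(
  motion=[
    {"travel":[0,-0.1,1.3],"turn":-0.6},
    {"travel":[0,0,1.3],"turn":0},
    {"travel":[0,0,1.3],"turn":0},
    {"travel":[0,0,1.3],"turn":0},
    {"travel":[0,0,1.2],"turn":0},
    {"travel":[0,0,1.0],"turn":0},
    {"travel":[0,0,0.5],"turn":0},
    {"travel":[0,0,0],"turn":0},
  ],
)

```text
time: 3.78
eef_pos: [0.4971, -0.2004, 0.0286]
eef_rot: [-3.139, -0.006, -2.811]
force: [0.2, -0.0, -0.2]
gripper_width: 0.0661
```

```bash
python3 -c "
from h import *
go(.4942,-.2013,.0205,-161.1)"
```

```text
t 3.78 travel [0.29 0.01 0.81] turn 0.05 yaw -161.05 tilt [-179.84   -0.35] F [ 0.2 -0.  -0.2] w 0.0661 pos [ 0.4971 -0.2004  0.0286]
```

Descend the rest and close with a gentle force first.

send_rows(
  motion=[
    {"travel":[0.3,0,0.5],"turn":0},
    {"travel":[0,0,0.3],"turn":0},
    {"travel":[0,0,0],"turn":0},
  ],
)

```text
time: 4.03
eef_pos: [0.4945, -0.2019, 0.0206]
eef_rot: [-3.138, -0.005, -2.811]
force: [0.2, 0.0, -0.2]
gripper_width: 0.0659
```

send_rows(
  motion=[
    {"travel":[0,0,0],"turn":0},
    {"travel":[0,0,0],"turn":0},
    {"travel":[0,0,0],"turn":0},
    {"travel":[0,0,0],"turn":0},
    {"travel":[0,0,0],"turn":0},
    {"travel":[0,0,0],"turn":0},
    {"travel":[0,0,0],"turn":0},
    {"travel":[0,0,0],"turn":0},
  ],
  grip=0,
  grip_force=15,
)

```text
time: 4.7
eef_pos: [0.495, -0.2006, 0.0223]
eef_rot: [-3.141, -0.004, -2.812]
force: [-0.3, 5.8, 8.2]
gripper_width: 0.0167
```

```bash
python3 -c "
from h import *
go(.4942,-.2013,.0205,-161.1)"
```

```text
t 4.7 travel [ 0.1  -0.04  0.18] turn -0.04 yaw -161.14 tilt [-179.97   -0.21] F [-0.3  5.8  8.2] w 0.0167 pos [ 0.495  -0.2006  0.0223]
```

send_rows(
  motion=[
    {"travel":[0,0,0],"turn":0},
    {"travel":[0,0,0],"turn":0},
    {"travel":[0,0,0],"turn":0},
    {"travel":[0,0,-0.3],"turn":0},
    {"travel":[0,0,-0.5],"turn":0},
    {"travel":[0,0,-1.0],"turn":0},
    {"travel":[0,0,-1.5],"turn":0},
    {"travel":[0,0,-1.5],"turn":0},
  ],
  grip=0,
  grip_force=60,
)

```text
time: 5.37
eef_pos: [0.49, -0.1973, 0.0669]
eef_rot: [3.131, -0.013, -2.812]
force: [-0.2, 0.2, -4.8]
gripper_width: 0.0154
```

send_rows(
  motion=[
    {"travel":[0,0,-1.5],"turn":0},
    {"travel":[0,0,-1.5],"turn":0},
    {"travel":[0,0,-1.5],"turn":0},
    {"travel":[0,0,-1.0],"turn":0},
    {"travel":[0,0,0],"turn":0},
  ],
)

```text
time: 5.78
eef_pos: [0.4892, -0.1975, 0.1282]
eef_rot: [3.132, -0.015, -2.811]
force: [-0.1, -0.7, -4.1]
gripper_width: 0.0154
```

```bash
python3 -c "
from h import *
go(.5650,.2082,.10,-176.94)
print(bot.sense()['ft_torque'])"
```

```text
t 5.78 travel [-20.38  35.88   2.85] turn 15.88 yaw -161.06 tilt [179.44  -0.88] F [-0.1 -0.7 -4.1] w 0.0154 pos [ 0.4892 -0.1975  0.1282]
[-0.08797492  0.14064831  0.02630192]
```

send_rows(
  motion=[
    {"travel":[0,0,-0.5],"turn":4},
    {"travel":[0,0,-0.5],"turn":4},
    {"travel":[0,0,-0.3],"turn":4},
    {"travel":[0,0,0],"turn":3.9},
    {"travel":[0,0,0],"turn":0},
  ],
)

```text
time: 6.2
eef_pos: [0.4866, -0.1963, 0.1394]
eef_rot: [3.134, -0.023, -3.101]
force: [0.2, -0.3, -4.7]
gripper_width: 0.0159
```

```bash
python3 -c "
from h import *
go(.5650,.2082,.12,-176.94)"
```

```text
t 6.2 travel [-9.5  40.08  2.03] turn -0.75 yaw -177.69 tilt [179.57  -1.32] F [ 0.2 -0.3 -4.7] w 0.0159 pos [ 0.4866 -0.1963  0.1394]
```

send_rows(
  motion=[
    {"travel":[-0.68,2.86,0.14],"turn":-0.7},
    {"travel":[-0.68,2.86,0.14],"turn":0},
    {"travel":[-0.68,2.86,0.14],"turn":0},
    {"travel":[-0.68,2.86,0.14],"turn":0},
    {"travel":[-0.68,2.86,0.14],"turn":0},
    {"travel":[-0.68,2.86,0.14],"turn":0},
    {"travel":[-0.68,2.86,0.14],"turn":0},
    {"travel":[-0.68,2.86,0.14],"turn":0},
  ],
)

```text
time: 6.87
eef_pos: [0.5245, 0.0401, 0.1227]
eef_rot: [3.132, -0.033, -3.084]
force: [0.4, -0.5, -5.0]
gripper_width: 0.0157
```

```bash
python3 -c "
from h import *
go(.5650,.2082,.12,-176.94)"
```

```text
t 6.87 travel [-5.01 16.55  0.27] turn 0.21 yaw -176.73 tilt [179.45  -1.92] F [ 0.4 -0.5 -5. ] w 0.0157 pos [0.5245 0.0401 0.1227]
```

send_rows(
  motion=[
    {"travel":[-1.0,3.3,0],"turn":0.2},
    {"travel":[-1.0,3.3,0],"turn":0},
    {"travel":[-1.0,3.3,0],"turn":0},
    {"travel":[-1.0,3.3,0],"turn":0},
    {"travel":[-1.0,3.3,0],"turn":0},
  ],
)

```text
time: 7.28
eef_pos: [0.561, 0.2153, 0.1173]
eef_rot: [3.132, -0.044, -3.079]
force: [0.4, -0.4, -4.0]
gripper_width: 0.0154
```

```bash
python3 - <<'E'
from h import *
go(.5650,.2082,.07,-176.94)
p,d=camera('scene');p2,d2=camera('top');np.savez("pics/held.npz",p=p,d=d,p2=p2,d2=d2)
T=[cv2.resize(a[y:y+90,x:x+120],(400,300),interpolation=cv2.INTER_CUBIC) for a,x,y in((p,240,150),(p2,160,150))]
cv2.imwrite('pics/held.png',np.hstack(T))
go(.5650,.2082,.07,-176.94)
E
```

```text
t 7.28 travel [-0.56 -0.78  4.71] turn 0.51 yaw -176.43 tilt [179.46  -2.51] F [ 0.4 -0.4 -4. ] w 0.0154 pos [0.561  0.2153 0.1173]
t 7.38 travel [-0.52 -1.05  4.71] turn 0.78 yaw -176.16 tilt [179.37  -2.45] F [ 0.  -0.4 -4.3] w 0.0153 pos [0.5612 0.2179 0.1174]
```

View pics/held.png

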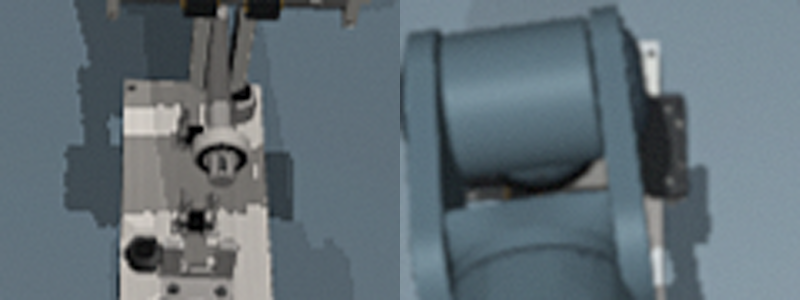

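The scene half shows the shaft held over the rear half of the board, with the bearing at (220,158) and slightly right of the clip line. The top view is blocked by the arm. I'll fit the held shaft from the depth.

```bash
python3 - <<'E'
from h import *
from scipy.optimize import least_squares
D=np.load("pics/held.npz");Q=cloud("scene",D["d"]).reshape(-1,3)
o=np.array([.592,.2096]);a=np.radians(3.06);u=np.array([np.cos(a),np.sin(a)]);w=np.array([-u[1],u[0]])
r=(Q[:,:2]-o)*1e3;s=r@u;l=r@w;z=Q[:,2]*1e3
m=(abs(l-7)<14)&(z>95)&(z<160)&(s>-130)&(s<70)
for lo in range(-130,70,6):
    k=m&(s>=lo)&(s<lo+6)
    if k.sum()>2: print(lo,k.sum(),"zmax",round(np.percentile(z[k],90),1),"l",np.round(np.percentile(l[k],[5,95]),1))
go(.5650,.2082,.07,-176.94)
E
```

```text
-82 3 zmax 144.7 l [10.  12.5]
-76 4 zmax 146.0 l [ 7.2 11.9]
-70 7 zmax 145.9 l [ 5.6 12.1]
-64 8 zmax 146.1 l [ 4.7 12. ]
-58 10 zmax 145.4 l [ 4.6 11.8]
-52 8 zmax 143.8 l [ 2.2 13.7]
-46 11 zmax 143.3 l [ 2.2 13.1]
-40 12 zmax 145.5 l [ 2.  14.2]
-34 15 zmax 152.1 l [ 1.4 14.2]
-28 22 zmax 146.1 l [-1.6 15.9]
-22 71 zmax 156.1 l [-6.4 20.2]
-16 18 zmax 141.8 l [-0.4 13.6]
-10 10 zmax 141.3 l [-0.3 12.5]
-4 15 zmax 141.7 l [-0.3 13.4]
2 15 zmax 140.9 l [-0.2 13.1]
8 14 zmax 140.8 l [-0.3 13.2]
14 17 zmax 140.0 l [-0.3 12.9]
20 12 zmax 138.6 l [-0.4 14. ]
26 8 zmax 142.0 l [ 2.  11.7]
32 5 zmax 142.7 l [ 0.2 11.6]
38 13 zmax 149.0 l [-4.8 16.7]
44 35 zmax 149.5 l [-6.3 20.2]
50 82 zmax 147.9 l [-5.5 19.3]
56 17 zmax 138.2 l [-0.5 14.5]
62 20 zmax 137.7 l [-0.5 14.1]
68 20 zmax 135.6 l [ 1.4 14.6]
t 7.38 travel [-0.52 -1.05  4.71] turn 0.78 yaw -176.16 tilt [179.37  -2.45] F [ 0.  -0.4 -4.3] w 0.0153 pos [0.5612 0.2179 0.1174]
```

```bash
python3 - <<'E'
from h import *
D=np.load("pics/held.npz");Q=cloud("scene",D["d"]).reshape(-1,3)
o=np.array([.592,.2096]);a=np.radians(3.06);u=np.array([np.cos(a),np.sin(a)]);w=np.array([-u[1],u[0]])
r=(Q[:,:2]-o)*1e3;s=r@u;l=r@w;z=Q[:,2]*1e3
for z0 in range(106,152,4):
    m=(abs(l-7)<20)&(abs(l-7)>9.5)&(z>=z0)&(z<z0+4)&(s>30)&(s<90)
    n=(abs(l-7)<8)&(z>=z0)&(z<z0+4)&(s>30)&(s<90)
    print(z0,"ring",m.sum(),np.round(np.percentile(s[m],[5,50,95]),1) if m.any() else "","mid",n.sum(),np.round(np.percentile(s[n],[5,50,95]),1) if n.any() else "")
E
```

```text
106 ring 0  mid 1 [47.6 47.6 47.6]
110 ring 1 [47.6 47.6 47.6] mid 0 
114 ring 2 [49.6 50.2 50.7] mid 0 
118 ring 7 [49.5 50.6 51.9] mid 1 [68.1 68.1 68.1]
122 ring 8 [49.4 50.9 52.7] mid 7 [67.9 68.6 69.9]
126 ring 10 [49.6 51.4 52.7] mid 13 [53.3 66.3 69.5]
130 ring 14 [42.7 51.7 53. ] mid 21 [49.2 66.  71. ]
134 ring 15 [44.7 50.8 53.7] mid 34 [51.9 61.2 68.6]
138 ring 16 [40.7 49.3 53.9] mid 17 [32.2 52.1 60.1]
142 ring 17 [41.2 48.  52.4] mid 10 [31.8 50.8 53.1]
146 ring 3 [44.7 45.  47.8] mid 29 [41.1 46.5 53.7]
150 ring 0  mid 4 [44.  49.8 51.5]
```

send_rows(
  motion=[
    {"travel":[-0.3,-0.5,0.5],"turn":0.8},
    {"travel":[-0.2,-0.5,1.5],"turn":0},
    {"travel":[0,0,2.0],"turn":0},
    {"travel":[0,0,1.0],"turn":0},
    {"travel":[0,0,0.5],"turn":0},
    {"travel":[0,0,0],"turn":0},
  ],
)

```text
time: 7.88
eef_pos: [0.5626, 0.2046, 0.0558]
eef_rot: [3.133, -0.049, -3.087]
force: [-1.3, 1.4, -5.1]
gripper_width: 0.0153
```

```bash
cat >> h.py <<'E'
def car():
    s=bot.sense();o=np.array([.592,.2096]);a=np.radians(3.06)
    R=Ro.from_euler("xyz",s["eef_rot"]);g=s["eef_pos"]-.019*R.as_matrix()[:,2];r=(g[:2]-o)*1e3
    print("t",round(s["time"],2),"grasp s,l,z",np.round([r@[np.cos(a),np.sin(a)],r@[-np.sin(a),np.cos(a)],g[2]*1e3],1),"tilt",np.round(np.degrees(s["eef_rot"]),2),"F",np.round(s["force"],1),"M",np.round(s["ft_torque"],2),"w",round(s["gripper_width"],4))
E
python3 -c "
from h import *
go(.5650,.2082,.050,-176.94);car()"
```

```text
t 7.88 travel [-0.29  0.34  0.57] turn 0.09 yaw -176.85 tilt [179.52  -2.82] F [-1.3  1.4 -5.1] w 0.0153 pos [0.5626 0.2046 0.0558]
t 7.88 grasp s,l,z [-28.7  -3.6  74.8] tilt [ 179.52   -2.82 -176.85] F [-1.3  1.4 -5.1] M [ 0.02  0.13 -0.02] w 0.0153
```

send_rows(
  motion=[
    {"travel":[-0.1,0.2,0.3],"turn":0},
    {"travel":[0,0.1,0.2],"turn":0},
    {"travel":[0,0,0],"turn":0},
  ],
)

```text
time: 8.13
eef_pos: [0.5638, 0.2067, 0.0511]
eef_rot: [3.133, -0.049, -3.088]
force: [-0.4, 0.6, -4.5]
gripper_width: 0.0158
```

```bash
python3 -c "
from h import *
car();p,d=camera('scene');np.savez('pics/low.npz',p=p,d=d);car()
cv2.imwrite('pics/low.png',cv2.resize(p[150:250,250:350],(600,600),interpolation=cv2.INTER_CUBIC))
"
```

```text
t 8.13 grasp s,l,z [-27.4  -1.6  70.1] tilt [ 179.51   -2.78 -176.94] F [-0.4  0.6 -4.5] M [0.   0.15 0.01] w 0.0158
t 8.18 grasp s,l,z [-27.2  -1.6  70.4] tilt [ 179.51   -2.75 -176.93] F [ 0.1 -0.4 -5.2] M [ 0.02  0.11 -0.  ] w 0.0156
```

View pics/low.png

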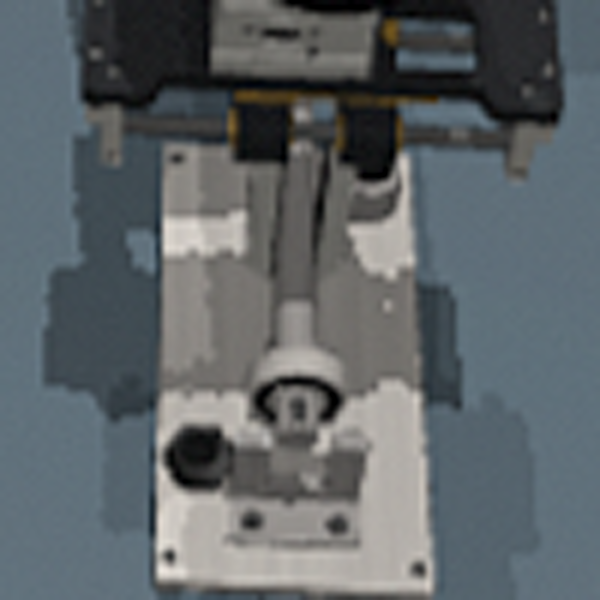

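The shaft is over the clip line (bearing at (298,390), notch at about (300,455)). I'll check its lateral offset and face position by depth.

```bash
python3 - <<'E'
from h import *
D=np.load("pics/low.npz");Q=cloud("scene",D["d"]).reshape(-1,3)
o=np.array([.592,.2096]);a=np.radians(3.06);u=np.array([np.cos(a),np.sin(a)]);w=np.array([-u[1],u[0]])
r=(Q[:,:2]-o)*1e3;s=r@u;l=r@w;z=Q[:,2]*1e3
P=lambda v:np.round(np.percentile(v,[3,50,97]),1)
f=(z>66)&(z<95)&(s>34)&(s<80)&(abs(l)<25)
print("bearing upper",f.sum(),"s",P(s[f]),"l",P(l[f]),"z",P(z[f]))
for z0 in range(50,90,4):
    m=(z>=z0)&(z<z0+4)&(abs(l+1.5)>9.5)&(abs(l)<24)&(s>35)&(s<80)
    if m.sum()>2: print(z0,m.sum(),P(s[m]),P(l[m]))
st=(abs(l)<12)&(s>54)&(s<90)&(z>52)&(z<80);print("stub",st.sum(),P(s[st]),P(l[st]),P(z[st]))
for lo in range(-70,40,10):
    k=(s>=lo)&(s<lo+10)&(z>60)&(z<95)&(abs(l)<11)
    if k.sum()>3: print(lo,k.sum(),"ztop",round(np.percentile(z[k],85),1),"l",P(l[k]))
E
```

```text
bearing upper 160 s [38.1 54.  72.2] l [-18.4  -2.5  14.9] z [66.6 73.6 82.6]
50 25 [52.6 64.5 67.8] [-22.3 -12.2  22.8]
54 9 [51.6 53.3 62.3] [-16.8  11.1  15.2]
58 7 [51.3 52.9 54.7] [-19.6   8.1  17.3]
62 9 [45.  53.8 55.3] [-20.3 -13.3  14.3]
66 14 [45.1 53.1 54.4] [-20.6  -0.8  17. ]
70 13 [43.2 50.1 55.6] [-18.6 -11.5  16.5]
74 17 [44.  49.3 55.8] [-16.6 -11.9  13.8]
78 8 [45.3 49.9 56.9] [-14.  -12.1  10.7]
stub 86 [54.4 62.9 72.8] [-9.  -1.7  8.7] [56.7 68.3 78.6]
-70 12 ztop 79.4 l [-3.9 -1.2  4. ]
-60 15 ztop 79.0 l [-6.4 -1.4  3.9]
-50 15 ztop 77.7 l [-6.5 -1.4  3.7]
-40 20 ztop 77.3 l [-7.5 -1.5  5.6]
-30 24 ztop 77.0 l [-8.6 -0.4  7. ]
-20 46 ztop 85.5 l [-10.7   0.9  10. ]
-10 22 ztop 74.5 l [-8.6 -1.6  6.3]
0 24 ztop 74.8 l [-8.7 -1.6  6. ]
10 25 ztop 74.1 l [-8.7 -1.9  5.8]
20 20 ztop 73.2 l [-8.8 -1.9  5.6]
30 12 ztop 75.8 l [-8.9 -3.3  4.3]
```

send_rows(
  motion=[
    {"travel":[0,0.15,0.4],"turn":0},
    {"travel":[0,0,0.4],"turn":0},
    {"travel":[0,0,0.3],"turn":0},
  ],
)

```text
time: 8.43
eef_pos: [0.5654, 0.209, 0.0423]
eef_rot: [3.133, -0.043, -3.088]
force: [0.4, 0.2, -4.7]
gripper_width: 0.0157
```

```bash
python3 -c "
from h import *
car()"
```

```text
t 8.43 grasp s,l,z [-25.8   0.6  61.2] tilt [ 179.48   -2.46 -176.9 ] F [ 0.4  0.2 -4.7] M [0.03 0.11 0.02] w 0.0157
```

send_rows(
  motion=[
    {"travel":[0.05,-0.03,0.2],"turn":0},
    {"travel":[0.03,0,0.2],"turn":0},
    {"travel":[0.02,0,0.15],"turn":0},
    {"travel":[0.02,0,0.15],"turn":0},
  ],
)

```text
time: 8.77
eef_pos: [0.5639, 0.209, 0.0345]
eef_rot: [3.132, -0.043, -3.087]
force: [0.3, 0.1, -2.0]
gripper_width: 0.0163
```

```bash
python3 -c "
from h import *
car()"
```

```text
t 8.77 grasp s,l,z [-27.3   0.8  53.5] tilt [ 179.46   -2.44 -176.87] F [ 0.3  0.1 -2. ] M [0.21 0.09 0.01] w 0.0163
```

send_rows(
  motion=[
    {"travel":[0.01,0,0.12],"turn":0},
    {"travel":[0.01,0,0.12],"turn":0},
  ],
)

```text
time: 8.93
eef_pos: [0.5642, 0.2093, 0.0328]
eef_rot: [3.132, -0.041, -3.087]
force: [-1.5, -0.7, -0.7]
gripper_width: 0.0157
```

```bash
python3 -c "
from h import *
car()"
```

```text
t 8.93 grasp s,l,z [-27.    1.   51.8] tilt [ 179.44   -2.35 -176.86] F [-1.5 -0.7 -0.7] M [0.01 0.15 0.03] w 0.0157
```

send_rows(
  motion=[
    {"travel":[0.01,-0.05,0.15],"turn":0},
    {"travel":[0.01,0,0.15],"turn":0},
    {"travel":[0.01,0,0.15],"turn":0},
  ],
)

```text
time: 9.18
eef_pos: [0.5656, 0.2096, 0.0309]
eef_rot: [3.131, -0.037, -3.087]
force: [-2.9, -0.4, 5.2]
gripper_width: 0.0151
```

```bash
python3 -c "
from h import *
car()"
```

```text
t 9.18 grasp s,l,z [-25.6   1.2  49.9] tilt [ 179.38   -2.14 -176.87] F [-2.9 -0.4  5.2] M [ 0.02  0.48 -0.  ] w 0.0151
```

send_rows(
  motion=[
    {"travel":[0.25,-0.05,0.05],"turn":0},
    {"travel":[0.2,0,0.05],"turn":0},
  ],
)

```text
time: 9.35
eef_pos: [0.5642, 0.2092, 0.0314]
eef_rot: [3.13, -0.029, -3.087]
force: [3.0, 0.5, -2.8]
gripper_width: 0.0161
```

```bash
python3 - <<'E'
from h import *
car()
p,d=camera('scene');Q=cloud("scene",d).reshape(-1,3)
o=np.array([.592,.2096]);a=np.radians(3.06);u=np.array([np.cos(a),np.sin(a)]);w=np.array([-u[1],u[0]])
r=(Q[:,:2]-o)*1e3;s=r@u;l=r@w;z=Q[:,2]*1e3
P=lambda v:np.round(np.percentile(v,[3,50,97]),1)
for z0 in range(40,70,4):
    m=(z>=z0)&(z<z0+4)&(abs(l)>9.5)&(abs(l)<24)&(s>35)&(s<80)
    if m.sum()>2: print(z0,m.sum(),P(s[m]),P(l[m]))
st=(abs(l)<8)&(s>54)&(s<90)&(z>40)&(z<70);print("stub",st.sum(),P(s[st]),P(l[st]),P(z[st]))
for lo in range(-70,40,10):
    k=(s>=lo)&(s<lo+10)&(z>45)&(z<75)&(abs(l)<9)
    if k.sum()>3: print(lo,k.sum(),"ztop",round(np.percentile(z[k],85),1),"l",P(l[k]))
cv2.imwrite('pics/press.png',cv2.resize(p[165:245,260:340],(600,600),interpolation=cv2.INTER_CUBIC))
E
```

```text
t 9.35 grasp s,l,z [-27.3   0.9  50.4] tilt [ 179.33   -1.69 -176.89] F [ 3.   0.5 -2.8] M [ 0.18 -0.54 -0.03] w 0.0161
40 14 [53.  67.4 68.6] [-21.    0.4  21.8]
44 23 [48.1 65.1 69.4] [-23.6 -11.8  21.9]
48 41 [52.9 62.5 68.6] [-23.5 -12.1  22.6]
52 19 [41.9 53.4 67. ] [-20.4 -14.7  20.5]
56 17 [42.5 51.9 56.9] [-15.1 -10.4  16.9]
60 14 [43.  49.7 55. ] [-12.2  11.8  15.2]
stub 78 [54.2 64.1 73.4] [-7.3 -0.8  6.6] [41.3 51.9 64. ]
-70 10 ztop 58.3 l [-2.   1.7  8.2]
-60 13 ztop 57.9 l [-3.6  0.6  5.9]
-50 20 ztop 57.3 l [-4.5  2.8  8.5]
-40 16 ztop 56.7 l [-3.6  1.4  8.1]
-30 22 ztop 57.1 l [-7.4  0.2  7.9]
-20 29 ztop 62.4 l [-8.   0.   8.6]
-10 22 ztop 56.4 l [-7.  -1.3  7.6]
0 21 ztop 55.8 l [-7.2 -0.   7.5]
10 24 ztop 55.1 l [-7.1 -0.3  7.2]
20 22 ztop 55.3 l [-7.2 -0.3  7.1]
30 7 ztop 58.5 l [-5.  -0.5  5.9]
```

View pics/press.png

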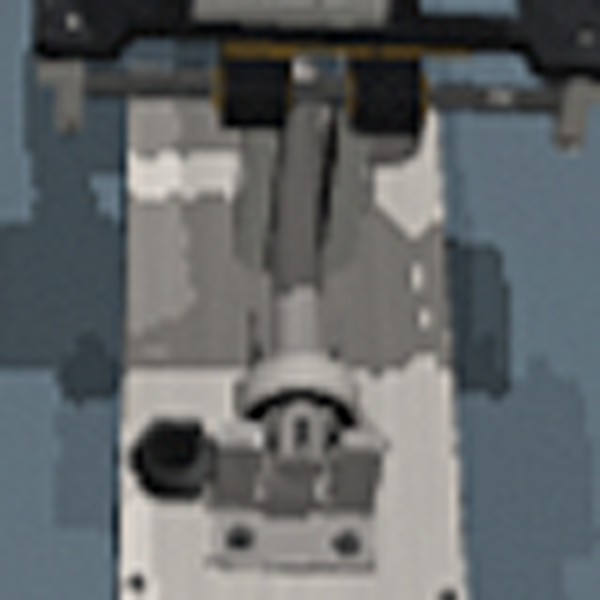

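The picture shows the shaft sitting in both clips' mouths, with the stub in the notch at (300,450) and the bearing about 5 mm short of the bracket. Now the slow press.

send_rows(
  motion=[
    {"travel":[0.02,-0.03,0.2],"turn":0},
    {"travel":[0.04,0,0.2],"turn":0},
    {"travel":[0.04,0,0.2],"turn":0},
  ],
)

```text
time: 9.65
eef_pos: [0.5644, 0.2095, 0.0292]
eef_rot: [3.129, -0.027, -3.087]
force: [-2.4, -0.3, 8.9]
gripper_width: 0.0156
```

```bash
python3 -c "
from h import *
car()"
```

```text
t 9.65 grasp s,l,z [-27.    1.2  48.2] tilt [ 179.28   -1.55 -176.89] F [-2.4 -0.3  8.9] M [-0.02  0.46 -0.03] w 0.0156
```

send_rows(
  motion=[
    {"travel":[0.04,-0.02,0.25],"turn":0},
    {"travel":[0.04,0,0.25],"turn":0},
  ],
)

```text
time: 9.82
eef_pos: [0.565, 0.2095, 0.0273]
eef_rot: [3.129, -0.025, -3.087]
force: [0.0, 0.3, 6.0]
gripper_width: 0.0152
```

```bash
python3 -c "
from h import *
car()"
```

```text
t 9.82 grasp s,l,z [-26.5   1.1  46.3] tilt [ 179.28   -1.43 -176.89] F [0.  0.3 6. ] M [ 0.01  0.28 -0.04] w 0.0152
```

send_rows(
  motion=[
    {"travel":[0.05,-0.02,0.2],"turn":0},
    {"travel":[0.05,0,0.2],"turn":0},
  ],
)

```text
time: 9.98
eef_pos: [0.565, 0.2095, 0.0254]
eef_rot: [3.129, -0.023, -3.087]
force: [0.7, 0.6, 3.3]
gripper_width: 0.0156
```

```bash
python3 -c "
from h import *
car()"
```

```text
t 9.98 grasp s,l,z [-26.5   1.1  44.4] tilt [ 179.27   -1.34 -176.89] F [0.7 0.6 3.3] M [ 0.12  0.28 -0.06] w 0.0156
```

send_rows(
  motion=[
    {"travel":[0.05,0,0.2],"turn":0},
    {"travel":[0.05,0,0.2],"turn":0},
  ],
)

```text
time: 10.15
eef_pos: [0.564, 0.2094, 0.0218]
eef_rot: [3.129, -0.023, -3.088]
force: [0.4, 0.6, 0.3]
gripper_width: 0.0156
```

```bash
python3 -c "
from h import *
car()"
```

```text
t 10.15 grasp s,l,z [-27.5   1.   40.8] tilt [ 179.27   -1.33 -176.9 ] F [0.4 0.6 0.3] M [ 0.23 -0.11 -0.03] w 0.0156
```

send_rows(
  motion=[
    {"travel":[0.01,0,0.15],"turn":0},
    {"travel":[0.01,0,0.15],"turn":0},
  ],
)

```text
time: 10.32
eef_pos: [0.5634, 0.2094, 0.0182]
eef_rot: [3.129, -0.024, -3.087]
force: [-4.4, -0.3, 17.8]
gripper_width: 0.0157
```

```bash
python3 -c "
from h import *
car()"
```

```text
t 10.32 grasp s,l,z [-28.1   1.1  37.2] tilt [ 179.27   -1.35 -176.89] F [-4.4 -0.3 17.8] M [-0.03  0.77  0.06] w 0.0157
```

```bash
cat > chk.py <<'E'
from h import *
import sys
car()
p,d=camera('scene');Q=cloud("scene",d).reshape(-1,3)
o=np.array([.592,.2096]);a=np.radians(3.06);u=np.array([np.cos(a),np.sin(a)]);w=np.array([-u[1],u[0]])
r=(Q[:,:2]-o)*1e3;s=r@u;l=r@w;z=Q[:,2]*1e3
P=lambda v:np.round(np.percentile(v,[3,50,97]),1)
st=(abs(l)<8)&(s>60)&(s<90)&(z>36)&(z<50);print("stub",st.sum(),P(s[st]),P(l[st]),P(z[st]))
b=(s>35)&(s<70)&(z>53)&(z<64)&(abs(l)<14);print("bearing top",b.sum(),P(s[b]),"ztop",P(z[b]))
for lo in range(-110,40,10):
    k=(s>=lo)&(s<lo+10)&(z>34)&(z<60)&(abs(l)<7)
    if k.sum()>3: print(lo,k.sum(),"ztop",round(np.percentile(z[k],75),1),end="; ")
print()
cv2.imwrite(f'pics/{sys.argv[1]}.png',cv2.resize(p[165:245,260:340],(600,600),interpolation=cv2.INTER_CUBIC))
E
python3 chk.py seat1
```

```text
t 10.32 grasp s,l,z [-28.1   1.1  37.2] tilt [ 179.27   -1.35 -176.89] F [-4.4 -0.3 17.8] M [-0.03  0.77  0.06] w 0.0157
stub 37 [61.2 68.5 72.9] [-6.5  0.1  7.5] [36.8 41.5 46.4]
bearing top 29 [41.  49.2 57.2] ztop [53.1 54.5 56.6]
-100 4 ztop 43.1; -80 4 ztop 41.0; -70 9 ztop 44.5; -60 13 ztop 43.4; -50 14 ztop 43.8; -40 18 ztop 43.1; -30 17 ztop 43.8; -20 17 ztop 43.6; -10 21 ztop 44.5; 0 17 ztop 42.6; 10 19 ztop 44.5; 20 19 ztop 43.7; 30 5 ztop 46.0;
```

send_rows(
  motion=[
    {"travel":[0,0,0.15],"turn":0},
    {"travel":[0,0,0.15],"turn":0},
  ],
)

```text
time: 10.53
eef_pos: [0.5634, 0.2094, 0.0182]
eef_rot: [3.13, -0.026, -3.087]
force: [-6.6, -1.1, 13.5]
gripper_width: 0.0155
```

```bash
python3 -c "
from h import *
car()"
```

```text
t 10.53 grasp s,l,z [-28.    1.1  37.2] tilt [ 179.32   -1.49 -176.86] F [-6.6 -1.1 13.5] M [-0.15  1.   -0.05] w 0.0155
```

send_rows(
  motion=[
    {"travel":[0,0,-0.08],"turn":0},
    {"travel":[-0.1,0,0],"turn":0},
    {"travel":[-0.1,0,0],"turn":0},
  ],
)

```text
time: 10.78
eef_pos: [0.5633, 0.2093, 0.0183]
eef_rot: [3.13, -0.031, -3.086]
force: [-5.4, -0.6, 9.1]
gripper_width: 0.0154
```

```bash
python3 -c "
from h import *
car()"
```

```text
t 10.78 grasp s,l,z [-28.1   1.   37.3] tilt [ 179.36   -1.79 -176.83] F [-5.4 -0.6  9.1] M [-0.02  0.91  0.04] w 0.0154
```

send_rows(
  motion=[
    {"travel":[-0.2,0,-0.05],"turn":0},
    {"travel":[-0.2,0,-0.03],"turn":0},
  ],
)

```text
time: 10.95
eef_pos: [0.5631, 0.2093, 0.0184]
eef_rot: [3.131, -0.043, -3.086]
force: [-8.3, 0.1, 8.2]
gripper_width: 0.0158
```

```bash
python3 -c "
from h import *
car()"
```

```text
t 10.95 grasp s,l,z [-28.1   1.   37.3] tilt [ 179.41   -2.44 -176.81] F [-8.3  0.1  8.2] M [-0.07  1.23 -0.1 ] w 0.0158
```

send_rows(
  motion=[
    {"travel":[-0.3,0,-0.05],"turn":0},
  ],
)

```text
time: 11.03
eef_pos: [0.5632, 0.2093, 0.0183]
eef_rot: [3.132, -0.051, -3.086]
force: [-10.9, -0.1, 9.3]
gripper_width: 0.0158
```

```bash
python3 -c "
from h import *
car()"
```

```text
t 11.03 grasp s,l,z [-27.8   1.1  37.3] tilt [ 179.45   -2.9  -176.79] F [-10.9  -0.1   9.3] M [-0.05  1.78 -0.07] w 0.0158
```

send_rows(
  motion=[
    {"travel":[-0.4,0,-0.12],"turn":0},
  ],
)

```text
time: 11.12
eef_pos: [0.564, 0.2094, 0.0184]
eef_rot: [3.132, -0.059, -3.085]
force: [-8.1, 0.2, 3.8]
gripper_width: 0.0157
```

```bash
python3 -c "
from h import *
car()"
```

```text
t 11.12 grasp s,l,z [-26.8   1.1  37.4] tilt [ 179.48   -3.37 -176.76] F [-8.1  0.2  3.8] M [ 0.04  1.09 -0.05] w 0.0157
```

send_rows(
  motion=[
    {"travel":[-0.35,0,-0.08],"turn":0},
  ],
)

```text
time: 11.2
eef_pos: [0.5646, 0.2094, 0.0184]
eef_rot: [3.133, -0.067, -3.085]
force: [-10.6, -0.8, 10.8]
gripper_width: 0.0154
```

```bash
python3 -c "
from h import *
car()"
```

```text
t 11.2 grasp s,l,z [-26.1   1.1  37.3] tilt [ 179.52   -3.82 -176.74] F [-10.6  -0.8  10.8] M [-0.11  1.56 -0.03] w 0.0154
```

send_rows(
  motion=[
    {"travel":[-0.42,0,-0.12],"turn":0},
  ],
)

```text
time: 11.28
eef_pos: [0.5656, 0.2095, 0.0184]
eef_rot: [3.134, -0.075, -3.084]
force: [-8.8, -0.4, 5.9]
gripper_width: 0.0154
```

```bash
python3 -c "
from h import *
car()"
```

```text
t 11.28 grasp s,l,z [-24.9   1.2  37.3] tilt [ 179.55   -4.31 -176.71] F [-8.8 -0.4  5.9] M [-0.04  1.23 -0.02] w 0.0154
```

send_rows(
  motion=[
    {"travel":[-0.4,0,-0.1],"turn":0},
  ],
)

```text
time: 11.37
eef_pos: [0.5666, 0.2095, 0.0183]
eef_rot: [3.135, -0.083, -3.084]
force: [-9.4, -1.1, 7.8]
gripper_width: 0.0157
```

```bash
python3 chk.py slide1
```

```text
t 11.37 grasp s,l,z [-23.8   1.2  37.3] tilt [ 179.59   -4.77 -176.68] F [-9.4 -1.1  7.8] M [-0.03  1.51 -0.11] w 0.0157
stub 45 [60.3 70.2 76. ] [-6.6  0.   7.6] [36.8 40.7 46.5]
bearing top 20 [47.3 53.4 58.1] ztop [53.4 54.7 57.5]
-80 4 ztop 44.8; -60 9 ztop 42.6; -50 14 ztop 43.3; -40 15 ztop 42.9; -30 16 ztop 42.8; -20 19 ztop 43.8; -10 21 ztop 43.2; 0 15 ztop 43.9; 10 19 ztop 44.1; 20 21 ztop 44.5; 30 13 ztop 44.6;
```

send_rows(
  motion=[
    {"travel":[-0.38,0,-0.08],"turn":0},
  ],
)

```text
time: 11.5
eef_pos: [0.5678, 0.2096, 0.0183]
eef_rot: [3.135, -0.091, -3.083]
force: [-10.8, -0.5, 11.7]
gripper_width: 0.0155
```

```bash
python3 -c "
from h import *
car()"
```

```text
t 11.5 grasp s,l,z [-22.4   1.2  37.2] tilt [ 179.63   -5.21 -176.66] F [-10.8  -0.5  11.7] M [-0.14  1.68 -0.02] w 0.0155
```

send_rows(
  motion=[
    {"travel":[-0.35,0,-0.1],"turn":0},
  ],
)

```text
time: 11.58
eef_pos: [0.5683, 0.2097, 0.0183]
eef_rot: [3.136, -0.099, -3.083]
force: [-9.1, -0.5, 7.3]
gripper_width: 0.0155
```

```bash
python3 -c "
from h import *
car()"
```

```text
t 11.58 grasp s,l,z [-21.8   1.2  37.2] tilt [ 179.67   -5.7  -176.63] F [-9.1 -0.5  7.3] M [-0.03  1.44 -0.03] w 0.0155
```

send_rows(
  motion=[
    {"travel":[-0.38,0,-0.1],"turn":0},
  ],
)

```text
time: 11.67
eef_pos: [0.5689, 0.2097, 0.0183]
eef_rot: [3.137, -0.108, -3.082]
force: [-9.3, -0.9, 6.9]
gripper_width: 0.0156
```

```bash
python3 -c "
from h import *
car()"
```

```text
t 11.67 grasp s,l,z [-21.    1.2  37.2] tilt [ 179.71   -6.2  -176.61] F [-9.3 -0.9  6.9] M [-0.05  1.42 -0.09] w 0.0156
```

send_rows(
  motion=[
    {"travel":[-0.4,0,-0.1],"turn":0},
  ],
)

```text
time: 11.75
eef_pos: [0.5691, 0.2097, 0.0181]
eef_rot: [3.137, -0.119, -3.082]
force: [-10.7, -0.7, 10.4]
gripper_width: 0.0157
```

```bash
python3 chk.py slide2
```

```text
t 11.75 grasp s,l,z [-20.6   1.3  37. ] tilt [ 179.75   -6.8  -176.58] F [-10.7  -0.7  10.4] M [-0.1   1.96 -0.04] w 0.0157
stub 49 [60.4 70.2 78.4] [-6.8 -0.1  7.5] [36.9 40.7 46.1]
bearing top 28 [47.2 55.2 62.2] ztop [53.2 54.4 57.8]
-50 12 ztop 43.0; -40 13 ztop 42.5; -30 16 ztop 44.0; -20 20 ztop 42.9; -10 18 ztop 43.3; 0 18 ztop 44.0; 10 18 ztop 43.5; 20 21 ztop 43.2; 30 16 ztop 43.7;
```

send_rows(
  motion=[
    {"travel":[-0.4,0,-0.1],"turn":0},
  ],
)

```text
time: 11.88
eef_pos: [0.5693, 0.2098, 0.0181]
eef_rot: [3.138, -0.13, -3.081]
force: [-12.0, -2.4, 10.5]
gripper_width: 0.0156
```

```bash
python3 -c "
from h import *
car()"
```

```text
t 11.88 grasp s,l,z [-20.2   1.3  36.9] tilt [ 179.8    -7.44 -176.56] F [-12.   -2.4  10.5] M [-0.13  1.94 -0.05] w 0.0156
```

send_rows(
  motion=[
    {"travel":[-0.5,0,-0.1],"turn":0},
  ],
)

```text
time: 11.97
eef_pos: [0.5696, 0.2097, 0.0179]
eef_rot: [3.139, -0.143, -3.081]
force: [-15.5, -1.5, 13.3]
gripper_width: 0.0159
```

```bash
python3 chk.py slide3
```

```text
t 11.97 grasp s,l,z [-19.7   1.3  36.7] tilt [ 179.86   -8.19 -176.52] F [-15.5  -1.5  13.3] M [-0.23  2.8  -0.04] w 0.0159
stub 58 [60.2 69.8 78.8] [-6.7  0.   7.5] [36.7 41.6 47.6]
bearing top 23 [48.9 55.8 61.4] ztop [53.2 55.3 56.6]
-70 7 ztop 44.5; -50 9 ztop 42.5; -40 15 ztop 44.0; -30 14 ztop 43.8; -20 20 ztop 43.6; -10 16 ztop 43.4; 0 20 ztop 43.1; 10 19 ztop 43.6; 20 20 ztop 43.9; 30 15 ztop 44.6;
```

View pics/slide3.png

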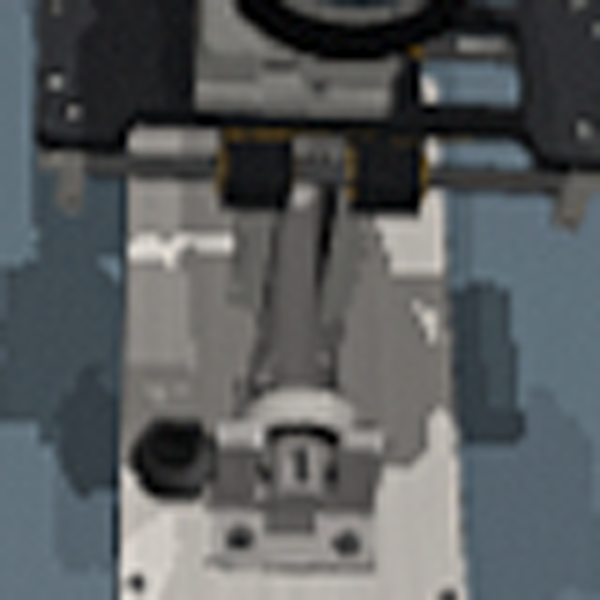

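The picture shows the bearing up against the bracket at (300,420), with the stub through the notch. Axial force rose to 15.5 N from about 9 N while sliding, and motion has stopped. Releasing now.

send_rows(
  motion=[
    {"travel":[0,0,0],"turn":0},
    {"travel":[0,0,0],"turn":0},
    {"travel":[0,0,0],"turn":0},
    {"travel":[0,0,0],"turn":0},
  ],
  grip=48,
)

```text
time: 12.35
eef_pos: [0.5679, 0.2091, 0.0157]
eef_rot: [3.141, -0.148, -3.081]
force: [0.5, -0.8, -0.0]
gripper_width: 0.0388
```

```bash
python3 -c "
from h import *
car()"
```

```text
t 12.35 grasp s,l,z [-21.3   0.8  34.5] tilt [ 179.94   -8.46 -176.51] F [ 0.5 -0.8 -0. ] M [ 0.02 -0.03 -0.02] w 0.0388
```

send_rows(
  motion=[
    {"travel":[0.1,0,-0.8],"turn":0},
    {"travel":[0.3,0,-2.0],"turn":0},
    {"travel":[0.4,0,-3.0],"turn":0},
    {"travel":[0.4,0,-3.5],"turn":0},
    {"travel":[0.4,0,-3.5],"turn":0},
    {"travel":[0.4,0,-3.5],"turn":0},
    {"travel":[0.4,0,-3.5],"turn":0},
    {"travel":[0,0,0],"turn":0},
  ],
)

```text
time: 13.02
eef_pos: [0.5721, 0.2081, 0.2235]
eef_rot: [-3.141, -0.153, -3.082]
force: [1.3, 0.1, 0.8]
gripper_width: 0.0455
```

send_rows(
  motion=[
    {"travel":[0,3.5,-1],"turn":0},
    {"travel":[0,3.5,-1],"turn":0},
    {"travel":[0,3.5,-1],"turn":0},
    {"travel":[0,3.5,0],"turn":0},
    {"travel":[0,3.5,0],"turn":0},
    {"travel":[0,3.5,0],"turn":0},
    {"travel":[0,2,0],"turn":0},
    {"travel":[0,0,0],"turn":0},
  ],
)

```text
time: 13.68
eef_pos: [0.5658, 0.4463, 0.2621]
eef_rot: [3.139, -0.14, -3.088]
force: [0.3, -0.3, 0.3]
gripper_width: 0.0453
```

```bash
python3 chk.py fin; python3 - <<'E'
from h import *
p,d=camera("top");Q=cloud("top",d).reshape(-1,3)
o=np.array([.592,.2096]);a=np.radians(3.06);u=np.array([np.cos(a),np.sin(a)]);w=np.array([-u[1],u[0]])
r=(Q[:,:2]-o)*1e3;s=r@u;l=r@w;z=Q[:,2]*1e3
for lo in range(-110,90,8):
    k=(s>=lo)&(s<lo+8)&(z>34)&(z<70)&(abs(l)<7)
    if k.sum()>3: print(lo,k.sum(),"ztop",round(np.percentile(z[k],75),1),end="; ")
k=(z>34)&(z<70)&(abs(l)<7)&(s<100)&(s>-120);print("\nends",np.percentile(s[k],[.5,99.5]))
p2,_=camera("scene")
T=[cv2.resize(a_[y:y+75,x:x+100],(400,300),interpolation=cv2.INTER_CUBIC) for a_,x,y in((p2,250,172),(p,168,158))]
cv2.imwrite('pics/final.png',np.hstack(T))
E
```

```text
t 13.68 grasp s,l,z [-10.8 237.7 280.9] tilt [ 179.85   -8.03 -176.92] F [ 0.3 -0.3  0.3] M [ 0.   -0.12  0.02] w 0.0453
stub 52 [60.5 71.2 78.8] [-6.6 -0.   7.5] [37.  42.2 47.7]
bearing top 31 [48.5 55.3 62.5] ztop [53.1 54.4 56.7]
-90 11 ztop 43.9; -80 15 ztop 43.3; -70 19 ztop 44.2; -60 15 ztop 44.0; -50 18 ztop 43.5; -40 18 ztop 44.1; -30 20 ztop 42.2; -20 20 ztop 43.4; -10 17 ztop 42.9; 0 19 ztop 42.5; 10 15 ztop 44.5; 20 21 ztop 44.7; 30 15 ztop 44.5; 
-94 12 ztop 45.9; -86 15 ztop 44.2; -78 15 ztop 45.1; -70 15 ztop 45.1; -62 14 ztop 44.6; -54 15 ztop 44.6; -46 15 ztop 45.1; -38 14 ztop 44.9; -30 15 ztop 44.8; -22 15 ztop 45.0; -14 15 ztop 44.1; -6 15 ztop 43.6; 2 15 ztop 45.6; 10 15 ztop 44.8; 18 16 ztop 44.4; 26 15 ztop 45.3; 34 17 ztop 45.9; 42 19 ztop 54.6; 50 12 ztop 55.4; 58 14 ztop 44.2; 66 18 ztop 44.3; 74 4 ztop 43.6; 
ends [-91.25787466  74.59405748]
```

View pics/final.png

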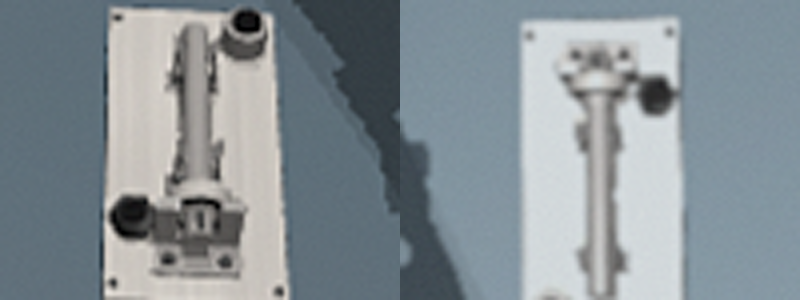

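Both views show the shaft level in the two clips, the bearing on the bracket and the stub through the notch. The robot is well clear, so I'm handing in.

```bash
python3 -c "
from bench import bot
print(bot.close_job())"
```

```text
the job is handed in; nothing more can be done
None
```

The shaft is back in its carrier board, held in both spring clips with the bearing's face against the notched bracket. I handed the job in at about 14 s of the 61 s allowed.

- **Pressing in:** I pressed it down slowly with the bearing about 5 mm clear of the bracket. A further push at 13–18 N moved it no lower, so it was down on the saddles.
- **Sliding home:** It slid in short steps against about 9–10 N. At the bracket it stopped, and the force rose to 15.5 N, so the bearing is pressed with roughly 5–6 N beyond the sliding friction. Then I let go and moved the arm away.
- **Last checks:** The shaft is level, with its top about 44–45 mm above the bench in both views (44.5 mm expected). The bearing face is at the bracket within the cameras' 2 mm error. The force on the gripper is zero, and I touched none of the other items.

Two things were less clean:
- **Gripper tilt:** The gripper tilted by up to 8° during the slide because the arm gives under load. The shaft itself stayed level in the clips.
- **Camera disagreement:** The two cameras differ by 2–3 mm on positions along the shaft. That contact was made is judged from the force rise and from each view's own bracket position.

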